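# Re-peg the drying cabinet's door stay to its widest hole

### The arm

A 7-joint arm with a two-finger parallel gripper is mounted at the origin on the work surface. World frame = base frame: x ahead of the robot, y to its left, z up, the work surface at z = 0. Lengths are in m, angles in rad, forces in N, time in s.
With the tool pointing down it reaches from about 0.4 to 0.9 m from the base axis. Payload 5.5 kg.
Tool frame: the origin (TCP) lies at the very end of the fingers, on their centre line; the grasp point (between the pads) lies 19 mm behind it; z points along the fingers, y is the line along which they close (so a half turn about z gives the same grasp; the last joint's range is limited). The gripper opens to 92 mm and grips with 3 to 60 N. Pads are 19 mm wide; open, the fingers measure 130 mm over their backs; the gripper's body (75 mm by 190 mm) begins 47 mm behind the grasp point.
Start: joints at [-1.02, 0.501, -0.427, 1.55, 0.221, 1.138, -0.21], TCP at [0.184, 0.623, 0.227] pointing down, gripper open.
Joint ranges: [-2.88, 2.88], [-0.31, 2.03], [-1.54, 1.56], [0.2, 2.42], [-1.41, 4.55], [0.19, 2.02], [-2.57, 2.57]. Speed limits (rad/s): [2.57, 2.57, 3.14, 3.14, 3.14, 3.14, 3.14].

### API

Orientations are given as a rotation vector (axis times angle).
In Python, from bench import env gives the robot as it stands. The module is installed in compiled form; this text tells all that it offers.
- The arm moves only by the tool play_rows, never from a script. Its argument "steps" is a list of rows, each a list of 2 entries, a list of its own where there are three numbers: the shift along the tool's x, y, z in m, then the turn, a rotation vector about the tool's x, y, z in degrees. In form: [[[tx, ty, tz], [rx, ry, rz]], ...]. A call has 1 to 8 rows; each row is the pose to reach, as a shift and turn from the pose commanded when the call began, along the tool's axes at that moment; what a row does not reach only later rows make up. A row lasts 1/12 s, in which the tool goes at most 41.7 mm and 7.16 degrees, less where a joint would pass 70% of its speed; a pose out of reach is approached as far as the arm can. A call with a gripper value outside its range is refused whole. "gripper" is the finger opening in m, from 0 to 0.0918, set as the call begins (left out, the last holds). The fingers move at their own pace and stop on an object; the grip force is fixed at half the most. Time passes only in rows, so rows that repeat a pose let the fingers close. It gives the time, the measured TCP pose, the force, the opening and the grip force at its end, in the units of the state.
- env.observe(): the state, without advancing time (a new reading comes with each control period).
- env.grab_frame(name): name is "side" or "top" or "wrist"; returns a dict with "frame" (420x560x3 uint8, blue, green, red), "intrinsics" (3x3 intrinsics, pixels), "world_from_camera" (4x4, takes a point from camera to world coordinates). Camera axes: x right, y up, looking along -z (the intrinsics and any distortion apply to the point x, -y, -z); pixel columns grow to the right and rows downward; lengths in m; the calibration is good to about 2 mm. A picture is of the moment at which its call begins. There is no depth.
- env.job_done(): hands the job in; it is judged then, once.
Trained networks look in the newest picture that a camera, given by its name, has taken for a name from the list of things; names that differ only in an ending like _2 or _b are one class to them, and where a whole thing is asked for, a point or a joint stands for the part that bears it (a point fixed in the world has none). Each returns a list of dicts, best first, with "score" (0 to 1); they miss things now and then, are a little off and sometimes report something else, mostly with a low value. They report only what shows in the picture. A call takes as long as a camera call.
- env.trace(thing, camera): "region" (420x560 bool, what is visible of it) and "box" ([left, top, width, height] in pixels, round what is visible of it).
The state is a dict: "time_s": time; "joints": joint angles; "joint_velocities": joint speeds; "joint_efforts": joint torques, N m; "tcp_pos": TCP position; "eef_rot": TCP orientation; "contact_force": force on the tool from outside, world axes, zero at the start; "moment": the same for the moment, N m; "opening": finger opening in m; "grip_force": force on a finger pad.
Only numpy, scipy, OpenCV 4.12 (cv2) and the standard library are available. Lean on these libraries where they do the work, as an engineer would, in place of code of your own. Each camera call takes 0.05 s, during which the arm holds its last target. There are 200 camera calls.

### The job

The drying cabinet on the bench has its door held just ajar by the flat stay on its roof; open it to the widest setting. Lift the stay off the pin on the door and lay it down on the cabinet's roof, let go of it and swing the door further open, then take the stay again and drop its last hole, the one next to the curled tail, over the pin, so that the stay lies down flat and holds the door. Leave the kettle, the flask and the screwdriver where they are.

Things in the scene. Friction and masses are not known exactly. Their poses are not given: they have to be found in the camera images.
- cabinet: Grey steel drying cabinet, fixed to the bench, 250 deep (x) x 300 wide (y) x 240 mm high; its flat roof is the top face. Origin: centre of its underside on the bench. Its own -x is the front, where the door is, its own +y the side of the hinge.
- door (a joint): Opening of the side-hung glazed door, rad: 0 shut, grows as its free edge swings away from the cabinet's front (clockwise from above), at most 1.5. Its hinge has friction (0.3 N m): it stays where it is left. With the stay's holes 1, 2, 3 over the pin it stands at about 0.33, 0.57, 0.81. The leaf is 24 mm thick, 300 mm wide, its top level with the roof (240 mm above the bench).
- door_hinge (a point): Point on the door's upright hinge axis, at the height of the roof (fixed to the cabinet).
- door_top (a point): Point on the door's top edge, mid-thickness, 220 mm along the leaf from the hinge axis: here the solid top rail, 24 mm thick and 42 mm high, can be gripped from above. The line from it to door_pin runs along the leaf and passes 16 mm from the hinge axis. The upright bar handle, on the outer face near the free edge, ends about 80 mm below the door's top.
- door_pin (a point): The steel pin on the door's top edge, 140 mm along the leaf from the hinge axis, mid-thickness: 10 mm thick, its end slightly rounded, standing 14 mm above a washer. The point is on the pin's axis on top of the washer, 8 mm above the door's top edge, where the underside of a seated stay lies.
- stay_pivot (a point): Headed stud on the roof that the stay turns about: point on its axis on top of its boss, 8 mm above the roof. Shank 10 mm thick; the head, 22 mm across, is 13 mm above the boss and ends 26 mm above the roof. The stay cannot come off it, but turns freely, tips up by about 15 degrees and has 1 to 2 mm of play.
- stay: Flat dark steel bar, 24 mm wide, 6 thick, about 0.2 kg: an eye round the stud, three 13 mm holes, a tail curled upwards (9 mm thick, 30 high). Origin: centre of the eye on the underside; own x along the bar to the tail, z up. Flat from x = -13 to 184 mm, tail to 205. Hole 1 starts over the pin. Laid on the roof it rests on the stud's boss and its far end, sloping down by 8 mm.
- stay_hole1 (a point): Centre of the stay's first hole, the nearest to the stud, on the underside: 103 mm from the eye.
- stay_hole2 (a point): Centre of the stay's middle hole, on the underside: 136 mm from the eye.
- stay_hole3 (a point): Centre of the stay's last hole, next to the curled tail, on the underside: 169 mm from the eye. This one must go over the pin.
- kettle: Steel electric kettle, 145 mm wide, 180 mm high, with a black handle (own +y). Origin: centre of its foot. To be left alone.
- flask: Steel vacuum flask, 68 mm thick, 200 mm high. Origin: centre of its foot. To be left alone.
- screwdriver: Screwdriver lying on the bench. Origin near its middle on the bench, own x to the tip. To be left alone.

How it is judged:
On the way, in this order (a step that is already met when the one before it is completed fails the run):
1. the stay is off the pin (horizontal distance between stay_hole1 and door_pin above 0.02 m), for 0.1 s.
2. the stay lies on the roof, its last hole behind the roof's front edge and less than 15 mm above the roof, let go and at rest (x of stay_hole3 in the frame of cabinet above -0.125 m and z of stay_hole3 in the frame of cabinet below 0.255 m and contact force between stay and the fingers below 0.1 N and linear speed of stay below 0.02 m/s), for 0.2 s.
3. the door is swung further open, to beyond the middle setting (value of joint door above 0.68 rad), for 0.1 s.
At the end, for the whole second after the job is handed in: The stay's last hole is over the pin (centre within 6 mm of the pin's axis), its underside down within 4 mm of the washer and level within 3.4 degrees, so that the door is held at the widest setting (about 0.81 rad); stay and door are at rest (horizontal distance between stay_hole3 and door_pin below 0.006 m and z of stay_hole3 in the frame of door_pin below 0.004 m and angle between stay's own z axis and vertical below 0.06 rad and linear speed of stay below 0.02 m/s and velocity of joint door between -0.05 and 0.05 rad/s); the robot touches nothing.
It fails at once if the kettle is moved by more than 30 mm (distance of kettle from where it was at the start of the episode above 0.03 m).
It fails at once if the flask is moved by more than 30 mm (distance of flask from where it was at the start of the episode above 0.03 m).
It fails at once if the screwdriver is moved by more than 30 mm (distance of screwdriver from where it was at the start of the episode above 0.03 m).
It also fails if it takes over 66 s, if anything falls off the work surface, if the arm or the gripper's body presses on something with over 40 N, if the wrist force passes 120 N, or if a joint passes its speed limit or range.

## Working session

There is one attempt and no reset: what is moved stays moved. The work goes in short steps, Python scripts to look and compute and a tool call to move; the robot and the scene stay as the last step left them, time stands still between calls to the robot, and variables do not carry over. Pictures are saved under pics/ and viewed, at most 10 in all, crops included, and the job is handed in when it is done.

Besides the shell and the picture viewer there is one more tool, called after "Request:" by a JSON object that holds its "name" and its "arguments". play_rows: Moves the arm, as the interface text tells. Its arguments: {"type":"object","properties":{"steps":{"type":"array","items":{"type":"array"}},"gripper":{"type":"number"}},"required":["steps"]}

```bash
mkdir -p pics
cat > h.py <<'E'
import numpy as np, cv2
from bench import env
from scipy.spatial.transform import Rotation as R
def grab(c):
    f=env.grab_frame(c); return f
def ray(f,u,v):
    K=np.array(f["intrinsics"]);T=np.array(f["world_from_camera"])
    d=np.linalg.inv(K)@[u,v,1]; d=T[:3,:3]@[d[0],-d[1],-d[2]]
    return T[:3,3],d
def atz(f,u,v,z):
    o,d=ray(f,u,v); return o+d*(z-o[2])/d[2]
def proj(f,p):
    K=np.array(f["intrinsics"]);T=np.array(f["world_from_camera"])
    q=T[:3,:3].T@(np.array(p)-T[:3,3]); q=K@[q[0],-q[1],-q[2]]; return q[:2]/q[2]
E
python3 - <<'E'
from h import *
for c in ["top","side","wrist"]:
    f=grab(c); cv2.imwrite(f"pics/{c}0.png",f["frame"])
    print(c,np.round(f["world_from_camera"],3).tolist(),np.round(f["intrinsics"],1).tolist())
    for n in ["cabinet","stay","door_pin","stay_pivot","door","kettle","flask","screwdriver","stay_hole1","stay_hole3"]:
        try:
            r=env.trace(n,c)
            for d in r[:1]:
                m=np.argwhere(d["region"]); print(n,round(d["score"],2),d["box"],m.mean(0)[::-1].round(1) if len(m) else None)
        except Exception as e: print(n,e)
print(env.observe())
E
```

```text
top [[0.029, 0.997, -0.068, 0.465], [-1.0, 0.03, 0.005, -0.108], [0.007, 0.068, 0.998, 1.335], [0.0, 0.0, 0.0, 1.0]] [[495.9, 0.0, 276.0], [0.0, 495.9, 206.0], [0.0, 0.0, 1.0]]
cabinet 0.78 [73.6, 111.9, 183.3, 139.8] [145.4 180.3]
stay 0.71 [170.1, 161.8, 82.3, 37.9] [208.1 180.1]
door_pin 0.87 [188.2, 116.8, 67.3, 124.8] [219.  179.3]
stay_pivot 0.56 [71.1, 112.3, 187.2, 139.3] [146.1 180.1]
door 0.75 [187.4, 112.9, 69.1, 130.0] [218.7 179.8]
kettle 0.94 [369.8, 111.2, 63.9, 84.6] [402.4 161.1]
flask 0.66 [387.6, 211.3, 48.1, 28.4] [409.4 224.8]
screwdriver 0.84 [331.2, 267.3, 75.3, 15.0] [378.9 272.9]
stay_hole1 0.84 [173.1, 160.8, 81.8, 38.7] [208.  179.9]
stay_hole3 0.84 [173.1, 160.8, 81.8, 38.7] [208.  179.9]
side [[0.994, 0.076, -0.08, 0.442], [-0.111, 0.659, -0.744, -0.863], [-0.004, 0.749, 0.663, 0.817], [0.0, 0.0, 0.0, 1.0]] [[424.7, 0.0, 282.2], [0.0, 424.7, 215.8], [0.0, 0.0, 1.0]]
cabinet 0.56 [234.4, 89.6, 132.3, 135.2] [301.3 156.6]
stay 0.79 [290.4, 121.2, 24.9, 43.1] [302.7 144.8]
door_pin 0.58 [248.0, 144.8, 118.3, 79.2] [307.1 182.1]
stay_pivot 0.85 [233.5, 92.0, 
[... 581 characters left out ...]
4229,  0.50088591, -0.42697603,  1.55040032,  0.22079574,
        1.13828791, -0.21028775]), 'joint_velocities': array([-2.56380777e-04, -6.65974661e-04, -7.19047524e-05,  1.68972609e-03,
        3.27538785e-04,  2.33550783e-03,  2.64529868e-04]), 'joint_efforts': array([ 1.07637574e-03, -5.66452181e+01, -5.81016764e+00, -2.79500717e+01,
       -6.66359835e-02,  2.09474762e-02,  1.77366746e-05]), 'tcp_pos': array([0.18444779, 0.62328632, 0.22673525]), 'eef_rot': array([-4.50413200e-01, -3.10911508e+00, -6.44423023e-05]), 'contact_force': array([ 0.2940035 ,  0.05183296, -0.30210072]), 'moment': array([-0.03563954,  0.02436433, -0.02173915]), 'grip_force': 0.0, 'opening': 0.09197079071909124}
```

Run:
```python
import cv2,numpy as np
a=cv2.imread("pics/top0.png")[100:250,60:270]; a=cv2.resize(a,None,fx=3.8,fy=3.8,interpolation=cv2.INTER_CUBIC); cv2.imwrite("pics/tc.png",a)
b=cv2.imread("pics/side0.png")[80:235,215:385]; b=cv2.resize(b,None,fx=3.8,fy=3.8,interpolation=cv2.INTER_CUBIC); cv2.imwrite("pics/sc.png",b)
```

```text
(no output)
```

View pics/tc.png

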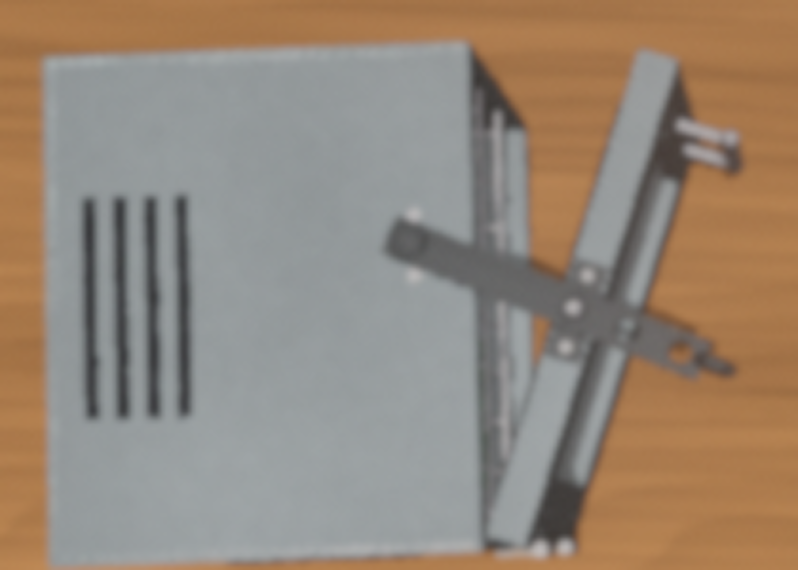

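View pics/sc.png

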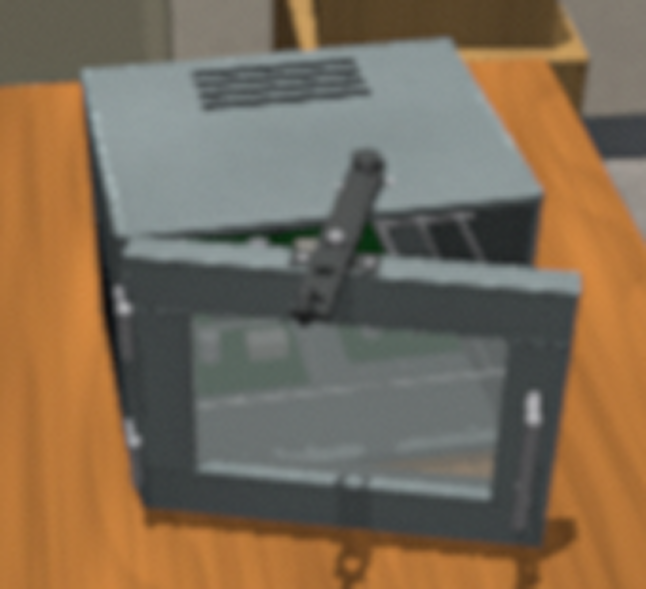

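View pics/side0.png

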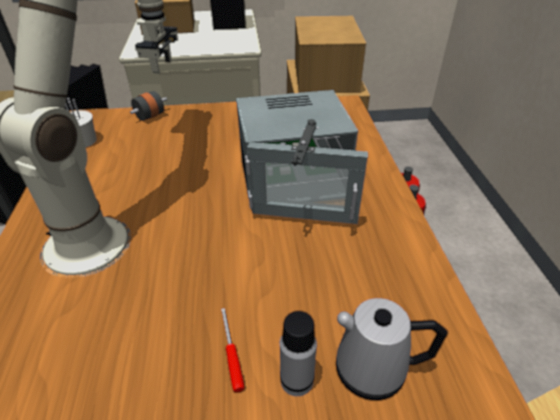

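```bash
cat > geo.py <<'E'
from h import *
import sys
T=[[0.029,0.997,-0.068,0.465],[-1,0.03,0.005,-0.108],[0.007,0.068,0.998,1.335],[0,0,0,1]]
E
python3 - <<'E'
from h import *
f=grab("top"); cv2.imwrite("pics/top1.png",f["frame"]); s=grab("side")
def c(u,v,z): return atz(f,u/3.8+60-.4,v/3.8+100-.4,z)
P=c(407,240,.266);pin=c(572,307,.262);h3=c(685,350,.254);tail=c(725,368,.275)
cor=[c(45,58,.24),c(469,42,.24),c(482,549,.24),c(52,565,.24)]
for n,p in zip(["P","pin","h3","tail","c0","c1fr","c2","c3","dfree","dhinge"],[P,pin,h3,tail]+cor+[c(657,58,.24),c(507,535,.24)]): print(n,p.round(4),(proj(s,p)).round(1), ((proj(s,p)-[215,80])*3.8).round())
d=pin-P; print(np.hypot(*d[:2]),np.hypot(*(h3-P)[:2]),np.degrees(np.arctan2(d[1],d[0])), np.degrees(np.arctan2((h3-P)[1],(h3-P)[0])))
print([np.linalg.norm(cor[i]-cor[i-1]).round(3) for i in range(4)])
print([np.degrees(np.arctan2(*(cor[i]-cor[i-1])[1::-1])).round(2) for i in range(4)])
E
```

```text
P [0.6248 0.1272 0.266 ] [310.6 119.3] [363. 149.]
pin [0.5896 0.0321 0.262 ] [302.7 140.5] [333. 230.]
h3 [ 0.5676 -0.0328  0.254 ] [297.4 158.5] [313. 298.]
tail [ 0.5561 -0.0572  0.275 ] [294.  157.1] [300. 293.]
c0 [0.73   0.3503 0.24  ] [332.5  89.5] [446.  36.]
c1fr [0.7474 0.1017 0.24  ] [357.5 130.2] [542. 191.]
c2 [0.4498 0.0816 0.24  ] [245.5 141.2] [116. 233.]
c3 [0.4333 0.3292 0.24  ] [236.1  97.8] [80. 68.]
dfree [ 0.7413 -0.0094  0.24  ] [366.1 153.4] [574. 279.]
dhinge [0.4583 0.0675 0.24  ] [249.1 143.9] [130. 243.]
0.10139451191159701 0.16992355498962367 -110.28924683146593 -109.65587060558592
[np.float64(0.298), np.float64(0.249), np.float64(0.298), np.float64(0.248)]
[np.float64(4.06), np.float64(-86.01), np.float64(-176.14), np.float64(93.81)]
```

```bash
cat >> h.py <<'E'
P=np.array([.6248,.1272]); PZ=.248
def tool(yaw,pitch=0):
    # tool x at yaw (deg), z down; pitch>0: tool tips so that the stay axis (-x tool) rises
    y=np.radians(yaw); x=np.array([np.cos(y),np.sin(y),0]); z=np.array([0,0,-1.]); 
    M=np.stack([x,np.cross(z,x),z],1)
    return R.from_matrix(M)*R.from_euler('y',pitch,degrees=True)
def stay(phi,lift,r=.195,h=.008):
    "TCP pose gripping the tail: stay azimuth phi deg, tip-up lift deg, h above bar underside"
    a=np.radians(phi);l=np.radians(lift); rr=r*np.cos(l)-h*np.sin(l)
    return np.array([P[0]+rr*np.cos(a),P[1]+rr*np.sin(a),PZ+r*np.sin(l)+h*np.cos(l)]), tool(phi-180,lift)
def rel(p,r,o=None):
    o=o or env.observe(); R0=R.from_rotvec(o["eef_rot"])
    print([[round(float(x),4) for x in R0.inv().apply(p-o["tcp_pos"])],[round(float(x),1) for x in (R0.inv()*r).as_rotvec(degrees=True)]])
E
python3 - <<'E'
from h import *
o=env.observe()
t=tool(70.1,10).as_matrix(); print("x axis z comp should be neg (pivot side lower):",t[2,0])
rel(o["tcp_pos"]+[0,0,.14],R.from_rotvec(o["eef_rot"]),o)
rel(np.array([.5586,-.0562,.37]),tool(70.1),o)
# door check
u=lambda q:np.array([np.cos(np.radians(4)-q),np.sin(np.radians(4)-q)])
n=lambda q:np.array([u(q)[1],-u(q)[0]])
pin=np.array([.5896,.0321]); H=pin-.14*u(.33)-.016*n(.33); print(H)
for q in (.33,.57,.81):
    p=H+.14*u(q)+.016*n(q); d=p-P; print(q,p,np.hypot(*d),np.degrees(np.arctan2(d[1],d[0])))
E
```

```text
x axis z comp should be neg (pivot side lower): 0.17364817766693036
[[0.0, 0.0, -0.14], [0.0, 0.0, 0.0]]
[[-0.5516, -0.5453, -0.1433], [0.0, -0.0, 93.4]]
[0.45842831 0.08357802]
0.33 [0.5896 0.0321] 0.1014053746110136 -110.3113625147594
0.57 [0.57360389 0.00239561] 0.1348969147153351 -112.30396772940273
0.81 [ 0.55100545 -0.02265508] 0.16703945513499213 -116.21745254834234
```

```bash
sed -i "s/from_euler('y',pitch/from_euler('y',-pitch/" h.py
```

Request:
{"name": "play_rows", "arguments": {"steps": [[[0,0,-0.04],[0,0,0]],[[0,0,-0.08],[0,0,0]],[[0,0,-0.12],[0,0,0]],[[0,0,-0.14],[0,0,0]],[[-0.028,-0.027,-0.14],[0,0,7]],[[-0.056,-0.054,-0.14],[0,0,14]],[[-0.084,-0.081,-0.14],[0,0,21]],[[-0.112,-0.108,-0.14],[0,0,28]]], "gripper": 0.05}}

```text
time_s: 2.42
tcp_pos: [0.2617, 0.4864, 0.3668]
eef_rot: [-1.197, -2.904, -0.001]
contact_force: [1.6, 0.6, -0.1]
opening: 0.0506
grip_force: 0.0
```

Run:
```python
from h import *
o=env.observe(); print(o["tcp_pos"],o["time_s"],o["joints"].round(2)); rel(np.array([.5586,-.0562,.37]),tool(70.1),o)
```

```text
[0.26168344 0.4864444  0.36683636] 2.4167 [-0.84  0.2  -0.33  1.62  0.07  1.33 -0.4 ]
[[-0.5931, -0.1758, -0.0034], [0.0, -0.0, 65.1]]
```

Request:
{"name": "play_rows", "arguments": {"steps": [[[-0.04,-0.012,0],[0,0,6]],[[-0.08,-0.024,0],[0,0,12]],[[-0.12,-0.036,0],[0,0,18]],[[-0.16,-0.048,0],[0,0,24]],[[-0.2,-0.06,0],[0,0,30]],[[-0.24,-0.072,0],[0,0,36]],[[-0.28,-0.084,0],[0,0,42]],[[-0.32,-0.095,0],[0,0,47]]]}}

```text
time_s: 3.08
tcp_pos: [0.4231, 0.1944, 0.3672]
eef_rot: [2.255, 2.187, 0.002]
contact_force: [1.7, 0.1, -0.3]
opening: 0.0498
grip_force: 0.0
```

Run:
```python
from h import *
o=env.observe(); print(o["tcp_pos"],o["time_s"],o["joints"].round(2)); rel(np.array([.5586,-.0562,.37]),tool(70.1),o)
```

```text
[0.42307638 0.19441877 0.36718868] 3.0833 [-0.48  0.02 -0.01  1.81  0.    1.31 -0.52]
[[-0.2463, 0.1432, -0.0028], [0.0, -0.0, 18.1]]
```

Request:
{"name": "play_rows", "arguments": {"steps": [[[-0.035,0.02,0],[0,0,3]],[[-0.07,0.041,0],[0,0,6]],[[-0.105,0.061,0],[0,0,9]],[[-0.14,0.081,0],[0,0,12]],[[-0.175,0.102,0],[0,0,15]],[[-0.21,0.122,0],[0,0,18]],[[-0.246,0.143,-0.003],[0,0,18]],[[-0.246,0.143,-0.003],[0,0,18]]]}}

```text
time_s: 3.75
tcp_pos: [0.5612, -0.0631, 0.3699]
eef_rot: [2.571, 1.796, -0.003]
contact_force: [0.3, -0.7, -0.2]
opening: 0.0501
grip_force: 0.0
```

Run:
```python
from h import *
f=grab("wrist"); o=env.observe(); print(o["tcp_pos"],o["time_s"],o["joints"].round(2))
im=f["frame"].copy(); cv2.imwrite("pics/w1.png",cv2.resize(im,(784,588),interpolation=cv2.INTER_CUBIC))
cv2.imwrite("pics/w1raw.png",im)
for r,z in((0,.266),(.103,.262),(.169,.254),(.195,.275)):
    a=np.radians(250.1); print(r,proj(f,[P[0]+r*np.cos(a),P[1]+r*np.sin(a),z])*1.4)
```

```text
[ 0.56010714 -0.05881491  0.36958956] 3.8 [-0.17  0.21  0.26  1.6  -0.05  1.34 -0.24]
0 [ 378.28953542 -139.85071376]
0.103 [380.68242594 102.53735685]
0.169 [382.08930539 227.18364707]
0.195 [381.87212777 280.31930639]
```

View pics/w1.png

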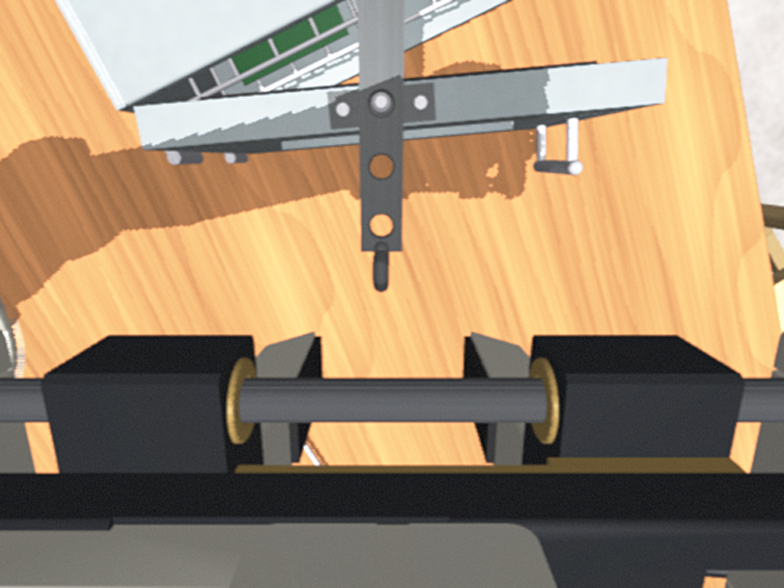

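Run:
```python
from h import *
p,r=stay(250.1,0,.197,.008); rel(p,r); print(p)
```

```text
[[0.0002, -0.0026, 0.1136], [0.1, 0.1, -0.1]]
[ 0.55774523 -0.05803676  0.256     ]
```

Request:
{"name": "play_rows", "arguments": {"steps": [[[0,-0.001,0.03],[0,0,0]],[[0,-0.001,0.06],[0,0,0]],[[0,-0.001,0.085],[0,0,0]],[[0,-0.001,0.105],[0,0,0]],[[0,-0.001,0.1135],[0,0,0]],[[0,-0.001,0.1135],[0,0,0]]]}}

```text
time_s: 4.3
tcp_pos: [0.5566, -0.0516, 0.2541]
eef_rot: [-2.561, -1.814, 0.005]
contact_force: [0.2, 0.3, 0.4]
opening: 0.05
grip_force: 0.0
```

Request:
{"name": "play_rows", "arguments": {"steps": [[[0,0,0],[0,0,0]],[[0,0,0],[0,0,0]],[[0,0,0],[0,0,0]],[[0,0,0],[0,0,0]],[[0,0,0],[0,0,0]],[[0,0,0],[0,0,0]]], "gripper": 0}}

```text
time_s: 4.8
tcp_pos: [0.5586, -0.053, 0.2568]
eef_rot: [2.565, 1.813, 0.001]
contact_force: [-0.2, 0.7, 1.1]
opening: 0.0146
grip_force: 0.0
```

Run:
```python
from h import *
o=env.observe(); print(o["tcp_pos"],o["opening"],o["grip_force"],o["contact_force"])
R0=R.from_rotvec(o["eef_rot"])
# lift series relative to measured pose, keep geometry in situ
b,rb=stay(250.1,0,.197,.008)
for l in (2,4,6,8,10,11): 
    p,r=stay(250.1,l,.197,.008); rel(p-b+o["tcp_pos"],r*rb.inv()*R0,o)
```

```text
[ 0.55857751 -0.0530023   0.25679114] 0.014616370370919401 0.0 [-0.2001441   0.73198201  1.06366532]
[[0.0004, 0.0, -0.0069], [0.0, -2.0, -0.0]]
[[0.001, 0.0, -0.0137], [0.0, -4.0, -0.0]]
[[0.0019, 0.0, -0.0205], [0.0, -6.0, -0.0]]
[[0.003, 0.0, -0.0273], [0.1, -8.0, -0.0]]
[[0.0044, 0.0001, -0.0341], [0.1, -10.0, -0.0]]
[[0.0052, 0.0001, -0.0374], [0.1, -11.0, -0.0]]
```

Request:
{"name": "play_rows", "arguments": {"steps": [[[0,0,0],[0,0,0]],[[0,0,0],[0,0,0]],[[0,0,0],[0,0,0]]]}}

```text
time_s: 5.05
tcp_pos: [0.5586, -0.053, 0.2564]
eef_rot: [2.565, 1.813, 0.001]
contact_force: [0.3, 0.3, 0.5]
opening: 0.0084
grip_force: 30.0
```

Request:
{"name": "play_rows", "arguments": {"steps": [[[0.0004,0,-0.007],[0,-2,0]],[[0.001,0,-0.0135],[0,-4,0]],[[0.002,0,-0.0202],[0,-6,0]],[[0.003,0,-0.0268],[0,-8,0]],[[0.0044,0,-0.0334],[0,-10,0]],[[0.0052,0,-0.037],[0,-11,0]],[[0.0052,0,-0.037],[0,-11,0]],[[0.0052,0,-0.037],[0,-11,0]]]}}

```text
time_s: 5.72
tcp_pos: [0.56, -0.0481, 0.2929]
eef_rot: [2.468, 1.744, -0.237]
contact_force: [-0.1, -1.4, -0.6]
opening: 0.008
grip_force: 30.0
```

Run:
```python
from h import *
s=grab("side"); w=grab("wrist"); a=s["frame"][85:185,240:340]; 
b=np.hstack([cv2.resize(a,(400,400),interpolation=cv2.INTER_CUBIC),cv2.resize(w["frame"][0:240,180:420],(400,400),interpolation=cv2.INTER_CUBIC)])
cv2.imwrite("pics/l1.png",b)
o=env.observe(); print(o["tcp_pos"],o["contact_force"],o["joints"].round(2),o["opening"])
R0=R.from_rotvec(o["eef_rot"]); m=R0.as_matrix(); print(np.degrees(np.arctan2(m[1,0],m[0,0])),np.degrees(np.arcsin(-m[2,0])))
d=o["tcp_pos"][:2]-P; print(np.hypot(*d),np.degrees(np.arctan2(d[1],d[0]))%360)
def swing(dphi):
    Q=R.from_euler('z',dphi,degrees=True); c=np.array([*P,0]); rel(c+Q.apply(o["tcp_pos"]-c),Q*R0,o)
for k in range(-6,-49,-6): swing(k)
```

```text
[ 0.55985917 -0.04815813  0.29273204] [ 0.67848252 -0.60150709 -0.67189942] [-0.29  0.3   0.26  1.67  0.11  1.25 -0.41] 0.008144041853678742
70.47402056693515 10.935600181617062
0.1869967543357089 249.6787686046912
[[0.0013, -0.0195, -0.0002], [1.1, 0.0, 5.9]]
[[0.0045, -0.0388, -0.0009], [2.3, 0.0, 11.8]]
[[0.0098, -0.0577, -0.0019], [3.4, 0.0, 17.7]]
[[0.0169, -0.0758, -0.0032], [4.6, 0.0, 23.6]]
[[0.0259, -0.0931, -0.005], [5.7, 0.0, 29.5]]
[[0.0366, -0.1094, -0.007], [6.8, 0.0, 35.3]]
[[0.0489, -0.1245, -0.0094], [8.0, 0.0, 41.2]]
[[0.0626, -0.1381, -0.012], [9.1, 0.0, 47.1]]
```

View pics/l1.png

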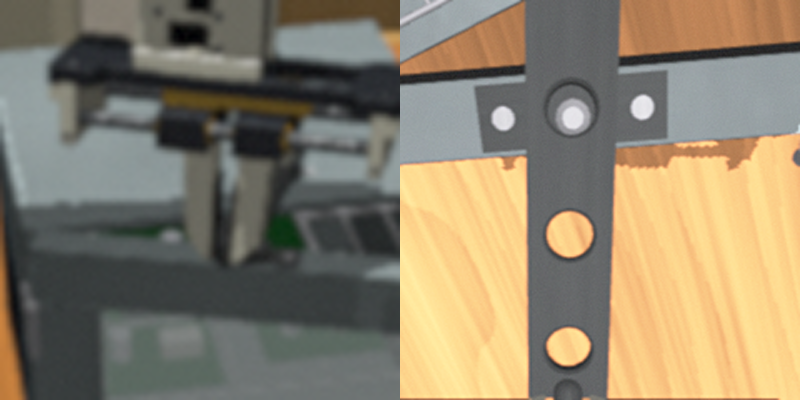

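Request:
{"name": "play_rows", "arguments": {"steps": [[[0.0003,-0.007,0],[0.4,0,2]],[[0.001,-0.013,0],[0.8,0,4]],[[0.0013,-0.0195,-0.0002],[1.1,0,5.9]]]}}

```text
time_s: 6.07
tcp_pos: [0.5417, -0.0404, 0.2927]
eef_rot: [2.564, 1.614, -0.245]
contact_force: [-0.1, -0.7, -0.7]
opening: 0.0085
grip_force: 30.0
```

Request:
{"name": "play_rows", "arguments": {"steps": [[[0.0032,-0.0193,-0.0007],[1.2,0,5.9]],[[0.0085,-0.0382,-0.0017],[2.3,0,11.8]],[[0.0156,-0.0563,-0.003],[3.5,0,17.7]],[[0.0246,-0.0736,-0.0048],[4.6,0,23.6]],[[0.0353,-0.0899,-0.0068],[5.7,0,29.4]],[[0.0476,-0.105,-0.0092],[6.9,0,35.3]],[[0.0613,-0.1186,-0.0118],[8,0,41.2]],[[0.0613,-0.1186,-0.0118],[8,0,41.2]]]}}

```text
time_s: 6.73
tcp_pos: [0.4496, 0.0646, 0.2906]
eef_rot: [3.028, 0.592, -0.333]
contact_force: [-27.3, -12.2, 7.1]
opening: 0.0079
grip_force: 30.0
```

```bash
cat >> h.py <<'E'
def now():
    o=env.observe(); R0=R.from_rotvec(o["eef_rot"]); m=R0.as_matrix(); d=o["tcp_pos"][:2]-P
    print("t",o["time_s"],o["tcp_pos"].round(4),"F",o["contact_force"].round(1),"j",o["joints"].round(2),"open",round(o["opening"],4),o["grip_force"])
    print("yaw",np.degrees(np.arctan2(m[1,0],m[0,0])).round(2),"pitch",np.degrees(np.arcsin(-m[2,0])).round(2),"r",np.hypot(*d).round(4),"az",(np.degrees(np.arctan2(d[1],d[0]))%360).round(2))
    return o,R0
def swing(o,dphi,dlift=0):
    "turn about stud by dphi (deg, ccw) and tip-up by dlift, rigidly with current pose"
    R0=R.from_rotvec(o["eef_rot"]); c=np.array([*P,PZ]); v=o["tcp_pos"]-c
    a=np.arctan2(v[1],v[0]); ax=np.array([np.sin(a),-np.cos(a),0])
    Q=R.from_euler('z',dphi,degrees=True)*R.from_rotvec(ax*dlift,degrees=True)
    rel(c+Q.apply(v),Q*R0,o)
E
python3 - <<'E'
from h import *
o,_=now()
for k in range(-6,-46,-6): swing(o,k)
E
```

```text
t 6.7333 [0.4496 0.0646 0.2906] F [-27.3 -12.2   7.1] j [-0.48  0.21  0.3   1.8  -0.02  1.35 -1.36] open 0.0079 30.009612345602363
yaw 22.16 pitch 12.52 r 0.1861 az 199.67
[[0.0018, -0.0194, -0.0003], [1.3, 0.0, 5.9]]
[[0.0056, -0.0385, -0.0011], [2.6, 0.0, 11.7]]
[[0.0113, -0.0571, -0.0023], [3.9, 0.1, 17.6]]
[[0.0189, -0.0749, -0.0039], [5.2, 0.1, 23.4]]
[[0.0283, -0.0919, -0.0059], [6.5, 0.1, 29.3]]
[[0.0393, -0.1078, -0.0083], [7.8, 0.1, 35.1]]
[[0.0519, -0.1224, -0.011], [9.1, 0.2, 41.0]]
```

Request:
{"name": "play_rows", "arguments": {"steps": [[[-0.0015,0,0],[0,0,0]],[[-0.003,0,0],[0,0,0]],[[-0.003,0,0],[0,0,0]]]}}

```text
time_s: 6.98
tcp_pos: [0.4507, 0.0621, 0.2916]
eef_rot: [3.028, 0.598, -0.321]
contact_force: [-19.2, -8.0, 3.8]
opening: 0.0084
grip_force: 30.0
```

Run:
```python
from h import *
now()
```

```text
t 6.9833 [0.4507 0.0621 0.2916] F [-19.2  -8.    3.8] j [-0.48  0.2   0.3   1.81 -0.02  1.35 -1.36] open 0.0084 30.0165883731097
yaw 22.37 pitch 12.07 r 0.1859 az 200.49
```

Request:
{"name": "play_rows", "arguments": {"steps": [[[-0.002,0,0],[0,0,0]],[[-0.004,0,0],[0,0,0]],[[-0.005,0,0],[0,0,0]],[[-0.005,0,0],[0,0,0]]]}}

```text
time_s: 7.32
tcp_pos: [0.4509, 0.0622, 0.2932]
eef_rot: [3.03, 0.6, -0.304]
contact_force: [-6.7, -3.4, -0.2]
opening: 0.0086
grip_force: 30.0
```

Run:
```python
from h import *
now()
```

```text
t 7.3167 [0.4509 0.0622 0.2932] F [-6.7 -3.4 -0.2] j [-0.48  0.19  0.3   1.81 -0.02  1.34 -1.36] open 0.0086 30.031694574281573
yaw 22.43 pitch 11.43 r 0.1857 az 200.5
```

Run:
```python
from h import *
o,_=now()
o["tcp_pos"]=o["tcp_pos"]
for k in range(-5,-37,-5): swing(o,k)
```

```text
t 7.3167 [0.4509 0.0622 0.2932] F [-6.7 -3.4 -0.2] j [-0.48  0.19  0.3   1.81 -0.02  1.34 -1.36] open 0.0086 30.031694574281573
yaw 22.43 pitch 11.43 r 0.1857 az 200.5
[[0.0012, -0.0161, -0.0002], [1.0, 0.0, 4.9]]
[[0.0038, -0.0321, -0.0007], [2.0, 0.0, 9.8]]
[[0.0078, -0.0478, -0.0015], [3.0, 0.0, 14.7]]
[[0.0131, -0.0631, -0.0026], [4.0, 0.0, 19.6]]
[[0.0196, -0.0778, -0.0039], [5.0, 0.0, 24.5]]
[[0.0274, -0.0919, -0.0055], [5.9, 0.0, 29.4]]
[[0.0364, -0.1053, -0.0073], [6.9, 0.0, 34.3]]
```

Request:
{"name": "play_rows", "arguments": {"steps": [[[-0.001,-0.016,0],[1,0,4.9]],[[0.0018,-0.032,-0.0007],[2,0,9.8]],[[0.0058,-0.0475,-0.0015],[3,0,14.7]],[[0.0112,-0.0628,-0.0026],[4,0,19.6]],[[0.0177,-0.0775,-0.0039],[5,0,24.5]],[[0.0256,-0.0915,-0.0055],[5.9,0,29.4]],[[0.0347,-0.105,-0.0073],[6.9,0,34.3]],[[0.0347,-0.105,-0.0073],[6.9,0,34.3]]]}}

```text
time_s: 7.98
tcp_pos: [0.4453, 0.1772, 0.2941]
eef_rot: [-3.083, 0.336, 0.303]
contact_force: [-6.0, 0.8, -0.3]
opening: 0.0084
grip_force: 30.1
```

Run:
```python
from h import *
o,_=now()
for k in (-2,-4,-6,-8,-10,-12,-13.3,-14): swing(o,0,k)
```

```text
t 7.9833 [0.4453 0.1772 0.2941] F [-6.   0.8 -0.3] j [-0.61  0.22  0.3   1.78 -0.17  1.33 -2.04] open 0.0084 30.05973822902888
yaw -12.43 pitch 11.26 r 0.1863 az 164.43
[[-0.0002, -0.0001, 0.0067], [-0.1, 2.0, 0.0]]
[[-0.0001, -0.0001, 0.0134], [-0.2, 4.0, 0.0]]
[[0.0001, -0.0001, 0.0201], [-0.3, 6.0, 0.0]]
[[0.0006, -0.0001, 0.0268], [-0.4, 8.0, 0.1]]
[[0.0014, -0.0001, 0.0334], [-0.5, 10.0, 0.1]]
[[0.0024, -0.0001, 0.0401], [-0.6, 12.0, 0.1]]
[[0.0031, -0.0001, 0.0443], [-0.7, 13.3, 0.1]]
[[0.0036, -0.0001, 0.0466], [-0.8, 14.0, 0.1]]
```

Request:
{"name": "play_rows", "arguments": {"steps": [[[-0.002,0,0.0067],[0,2,0]],[[-0.002,0,0.0134],[0,4,0]],[[-0.002,0,0.0201],[0,6,0]],[[-0.0015,0,0.0268],[0,8,0]],[[-0.0005,0,0.0334],[0,10,0]],[[0.0005,0,0.04],[0,12,0]],[[0.001,0,0.0425],[0,12.8,0]],[[0.001,0,0.0425],[0,12.8,0]]]}}

```text
time_s: 8.65
tcp_pos: [0.4389, 0.1755, 0.2523]
eef_rot: [3.122, -0.337, 0.047]
contact_force: [-0.0, -0.7, -2.6]
opening: 0.0081
grip_force: 30.0
```

Request:
{"name": "play_rows", "arguments": {"steps": [[[0,0,0],[0,0,0]],[[0,0,0],[0,0,0]],[[0,0,0],[0,0,0]],[[0,0,0],[0,0,0]],[[0,0,0],[0,0,0]],[[0,0,0],[0,0,0]]], "gripper": 0.045}}

```text
time_s: 9.15
tcp_pos: [0.4405, 0.1763, 0.2533]
eef_rot: [-3.122, 0.341, -0.05]
contact_force: [-0.1, 0.3, 0.1]
opening: 0.0427
grip_force: 0.0
```

Request:
{"name": "play_rows", "arguments": {"steps": [[[0,0,-0.02],[0,0,0]],[[0,0,-0.05],[0,0,0]],[[0,0,-0.08],[0,0,0]],[[0,0,-0.1],[0,0,0]],[[0,0,-0.1],[0,0,0]],[[0,0,-0.1],[0,0,0]]]}}

```text
time_s: 9.65
tcp_pos: [0.4378, 0.177, 0.3542]
eef_rot: [-3.121, 0.34, -0.053]
contact_force: [-0.7, -1.0, -0.7]
opening: 0.0448
grip_force: 0.0
```

Run:
```python
from h import *
o,_=now()
f=grab("top"); w=grab("wrist")
cv2.imwrite("pics/t2.png",np.hstack([cv2.resize(f["frame"][100:250,60:270],(400,286),interpolation=cv2.INTER_CUBIC),cv2.resize(w["frame"],(381,286))]))
b=env.trace("door","top")[:1]
print([(d["score"],d["box"]) for d in b])
# door grip point from 0.33
u=lambda q:np.array([np.cos(np.radians(4)-q),np.sin(np.radians(4)-q)])
n=lambda q:np.array([u(q)[1],-u(q)[0]])
H=np.array([.4584,.0836])
for q in (.2,.33,.45): print(q,proj(f,[*(H+.14*u(q)+.016*n(q)),.262]),proj(f,[*(H+.22*u(q)+.016*n(q)),.24]))
```

```text
t 9.65 [0.4378 0.177  0.3542] F [-0.7 -1.  -0.7] j [-0.71  0.01  0.26  1.85  0.01  1.25 -2.24] open 0.0448 0.0
yaw -12.45 pitch -1.9 r 0.1935 az 165.09
[(0.97, [187.4, 111.0, 69.5, 130.8])]
0.2 [202.19543198 177.62643959] [209.65775157 143.67945548]
0.33 [210.11325129 180.41003174] [221.91954387 147.41795674]
0.45 [217.04026577 183.86985895] [232.71660525 152.24489395]
```

View pics/t2.png

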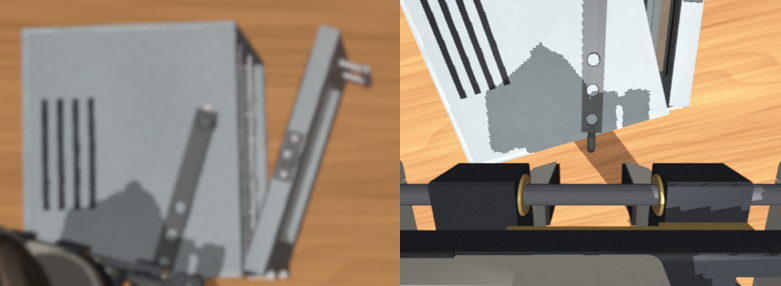

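```bash
cat >> h.py <<'E'
u=lambda q:np.array([np.cos(np.radians(4)-q),np.sin(np.radians(4)-q)])
n=lambda q:np.array([u(q)[1],-u(q)[0]])
H=np.array([.4584,.0836])
def dpose(q,z,s=.22): return np.array([*(H+s*u(q)+.016*n(q)),z]), tool(4-np.degrees(q))
E
python3 - <<'E'
from h import *
o,_=now()
p,r=dpose(.33,.34); print(p)
rel(p,r,o)
E
```

```text
t 9.8 [0.4364 0.1763 0.3517] F [-0.8  0.1  0.3] j [-0.71  0.01  0.26  1.85  0.01  1.25 -2.24] open 0.045 0.0
yaw -12.45 pitch -1.69 r 0.1947 az 165.39
[0.66687905 0.01154109 0.34      ]
[[0.2601, 0.1113, 0.0191], [-0.1, -1.7, 2.5]]
```

Request:
{"name": "play_rows", "arguments": {"steps": [[[0.037,0.016,0],[0,0,0]],[[0.074,0.032,0],[0,-1,1]],[[0.111,0.048,0.005],[0,-1.7,2.5]],[[0.148,0.064,0.01],[0,-1.7,2.5]],[[0.185,0.08,0.015],[0,-1.7,2.5]],[[0.222,0.095,0.019],[0,-1.7,2.5]],[[0.26,0.111,0.019],[0,-1.7,2.5]],[[0.26,0.111,0.019],[0,-1.7,2.5]]], "gripper": 0.07}}

```text
time_s: 10.47
tcp_pos: [0.6706, 0.0045, 0.3368]
eef_rot: [3.11, -0.42, -0.002]
contact_force: [-0.9, -1.1, -0.2]
opening: 0.0698
grip_force: 0.0
```

Request:
{"name": "play_rows", "arguments": {"steps": [[[0,0,0],[0,0,0]],[[0,0,0],[0,0,0]]]}}

```text
time_s: 10.63
tcp_pos: [0.6667, 0.0124, 0.3397]
eef_rot: [-3.111, 0.409, 0.003]
contact_force: [0.0, -0.1, -0.0]
opening: 0.0699
grip_force: 0.0
```

Run:
```python
from h import *
o,_=now()
p,r=dpose(.33,.212); rel(p,r,o)
```

```text
t 10.6333 [0.6667 0.0124 0.3397] F [ 0.  -0.1 -0. ] j [-0.35  0.45  0.44  1.38 -0.19  1.36 -1.75] open 0.0699 0.0
yaw -14.97 pitch 0.12 r 0.1222 az 290.04
[[0.0007, 0.0012, 0.1277], [-0.2, 0.1, -0.1]]
```

Request:
{"name": "play_rows", "arguments": {"steps": [[[0,0.001,0.03],[0,0,0]],[[0,0.001,0.06],[0,0,0]],[[0,0.001,0.09],[0,0,0]],[[0,0.001,0.115],[0,0,0]],[[0,0.001,0.1275],[0,0,0]],[[0,0.001,0.1275],[0,0,0]],[[0,0.001,0.1275],[0,0,0]]]}}

```text
time_s: 11.22
tcp_pos: [0.6672, 0.0129, 0.2148]
eef_rot: [-3.111, 0.406, -0.003]
contact_force: [-0.1, 0.1, 1.2]
opening: 0.0702
grip_force: 0.0
```

Request:
{"name": "play_rows", "arguments": {"steps": [[[0,0,0],[0,0,0]],[[0,0,0],[0,0,0]],[[0,0,0],[0,0,0]],[[0,0,0],[0,0,0]],[[0,0,0],[0,0,0]],[[0,0,0],[0,0,0]],[[0,0,0],[0,0,0]],[[0,0,0],[0,0,0]]], "gripper": 0.01}}

```text
time_s: 11.88
tcp_pos: [0.6675, 0.0113, 0.2143]
eef_rot: [-3.111, 0.409, -0.003]
contact_force: [-0.5, -0.0, 0.4]
opening: 0.0237
grip_force: 30.0
```

Run:
```python
from h import *
o,R0=now()
def sw(dq):
    Q=R.from_euler('z',-dq); c=np.array([*H,0]); rel(c+Q.apply(o["tcp_pos"]-c),Q*R0,o)
d=o["tcp_pos"][:2]-H; print("q now", np.radians(4)-np.arctan2(d[1],d[0])-np.arctan2(.016,.22),np.hypot(*d))
for k in (.06,.12,.18,.24,.30,.36,.42,.48): sw(k)
```

```text
t 11.8833 [0.6675 0.0113 0.2143] F [-0.5 -0.   0.4] j [-0.34  0.53  0.41  1.54 -0.23  1.11 -1.71] open 0.0237 30.002586543560028
yaw -14.96 pitch -0.07 r 0.1236 az 290.22
q now 0.3302640141283268 0.2212646837926225
[[-0.0014, 0.0132, -0.0001], [-0.0, 0.0, 3.4]]
[[-0.0035, 0.0263, -0.0001], [-0.0, 0.0, 6.9]]
[[-0.0064, 0.0393, -0.0002], [-0.0, 0.0, 10.3]]
[[-0.0101, 0.052, -0.0002], [-0.0, 0.1, 13.8]]
[[-0.0146, 0.0645, -0.0003], [-0.0, 0.1, 17.2]]
[[-0.0198, 0.0767, -0.0003], [-0.0, 0.1, 20.6]]
[[-0.0257, 0.0886, -0.0004], [-0.0, 0.1, 24.1]]
[[-0.0323, 0.1001, -0.0004], [-0.0, 0.1, 27.5]]
```

Request:
{"name": "play_rows", "arguments": {"steps": [[[-0.0014,0.0132,0],[0,0,3.4]],[[-0.0035,0.0263,0],[0,0,6.9]],[[-0.0064,0.0393,0],[0,0,10.3]],[[-0.0101,0.052,0],[0,0,13.8]],[[-0.0146,0.0645,0],[0,0,17.2]],[[-0.0198,0.0767,0],[0,0,20.6]],[[-0.0257,0.0886,0],[0,0,24.1]],[[-0.0323,0.1001,0],[0,0,27.5]]]}}

```text
time_s: 12.55
tcp_pos: [0.6194, -0.0871, 0.2148]
eef_rot: [2.921, -1.149, 0.04]
contact_force: [30.0, -21.0, -23.4]
opening: 0.0237
grip_force: 30.0
```

Request:
{"name": "play_rows", "arguments": {"steps": [[[0,0,0],[0,0,0]],[[0,0,0],[0,0,0]],[[0,0,0],[0,0,0]]]}}

```text
time_s: 12.8
tcp_pos: [0.6181, -0.0883, 0.2148]
eef_rot: [2.92, -1.148, 0.037]
contact_force: [27.0, -22.1, -21.1]
opening: 0.0238
grip_force: 30.0
```

Run:
```python
from h import *
o,R0=now()
d=o["tcp_pos"][:2]-H; print("q now", np.radians(4)-np.arctan2(d[1],d[0])-np.arctan2(.016,.22),np.hypot(*d))
```

```text
t 12.8 [ 0.6181 -0.0883  0.2148] F [ 27.  -22.1 -21.1] j [-0.32  0.46  0.55  1.68 -0.26  1.05 -2.01] open 0.0238 29.96522694826126
yaw -42.94 pitch -1.33 r 0.2156 az 268.23
q now 0.8193045439445951 0.23468663908804668
```

Request:
{"name": "play_rows", "arguments": {"steps": [[[0.004,-0.001,0],[0,0,0]],[[0.008,-0.002,0],[0,0,0]],[[0.012,-0.003,0],[0,0,0]],[[0.014,-0.004,0],[0,0,0]],[[0.014,-0.004,0],[0,0,0]],[[0.014,-0.004,0],[0,0,0]]]}}

```text
time_s: 13.3
tcp_pos: [0.6229, -0.0823, 0.2146]
eef_rot: [-2.925, 1.133, 0.002]
contact_force: [-4.6, 0.9, 7.4]
opening: 0.0238
grip_force: 30.0
```

```bash
sed -i 's/^H=.*/H=np.array([.4503,.0528])/; s/+\.016\*n(q)/-.016*n(q)/' h.py
python3 - <<'E'
from h import *
o,R0=now()
d=o["tcp_pos"][:2]-H; print("q now", np.radians(4)-np.arctan2(d[1],d[0])+np.arctan2(.016,.22),np.hypot(*d))
for q in (.33,.57,.81):
    p=H+.14*u(q)-.016*n(q); d=p-P; print(q,p,np.hypot(*d),np.degrees(np.arctan2(d[1],d[0])))
E
```

```text
t 13.3 [ 0.6229 -0.0823  0.2146] F [-4.6  0.9  7.4] j [-0.3   0.48  0.54  1.65 -0.28  1.09 -1.99] open 0.0238 30.02795308828354
yaw -42.36 pitch 0.17 r 0.2095 az 269.49
q now 0.8065303507311663 0.21924109409923306
0.33 [0.58970405 0.03224492] 0.10123336212641579 -110.28460632313457
0.57 [ 5.80822448e-01 -3.02640840e-04] 0.13487382424311747 -109.03007337166515
0.81 [ 0.56445877 -0.02980614] 0.16820223464615808 -111.02296548125187
```

Request:
{"name": "play_rows", "arguments": {"steps": [[[0,0,0],[0,0,0]],[[0,0,0],[0,0,0]],[[0,0,0],[0,0,0]],[[0,0,0],[0,0,0]],[[0,0,0],[0,0,0]],[[0,0,0],[0,0,0]]], "gripper": 0.07}}

```text
time_s: 13.8
tcp_pos: [0.6235, -0.0832, 0.2136]
eef_rot: [-2.925, 1.136, -0.001]
contact_force: [0.3, 0.5, -0.4]
opening: 0.0591
grip_force: 0.0
```

Request:
{"name": "play_rows", "arguments": {"steps": [[[0,0,-0.02],[0,0,0]],[[0,0,-0.05],[0,0,0]],[[0,0,-0.08],[0,0,0]],[[0,0,-0.11],[0,0,0]],[[0,0,-0.14],[0,0,0]],[[0,0,-0.14],[0,0,0]],[[0,0,-0.14],[0,0,0]]]}}

```text
time_s: 14.38
tcp_pos: [0.6243, -0.0842, 0.356]
eef_rot: [-2.923, 1.135, -0.008]
contact_force: [-0.7, 0.2, 0.2]
opening: 0.07
grip_force: 0.0
```

Run:
```python
from h import *
f=grab("top"); cv2.imwrite("pics/top3.png",f["frame"])
o,R0=now()
cv2.imwrite("pics/t3.png",cv2.resize(f["frame"][120:250,130:300],None,fx=4.5,fy=4.5,interpolation=cv2.INTER_CUBIC))
p=H+.14*u(.8065)-.016*n(.8065); print(p,proj(f,[*p,.262]))
tp=np.array([.4405,.1763,.354]); rel(tp,tool(-12.45,-1.8),o)
```

```text
t 14.4333 [ 0.6234 -0.0838  0.3541] F [-0.   0.1 -1.1] j [-0.33  0.38  0.58  1.47 -0.21  1.35 -2.05] open 0.07 0.0
yaw -42.45 pitch 0.01 r 0.211 az 269.62
[ 0.5647472  -0.02940608] [238.00142904 192.61844522]
[[-0.3105, -0.0685, 0.0005], [0.2, 1.7, -30.0]]
```

View pics/t3.png

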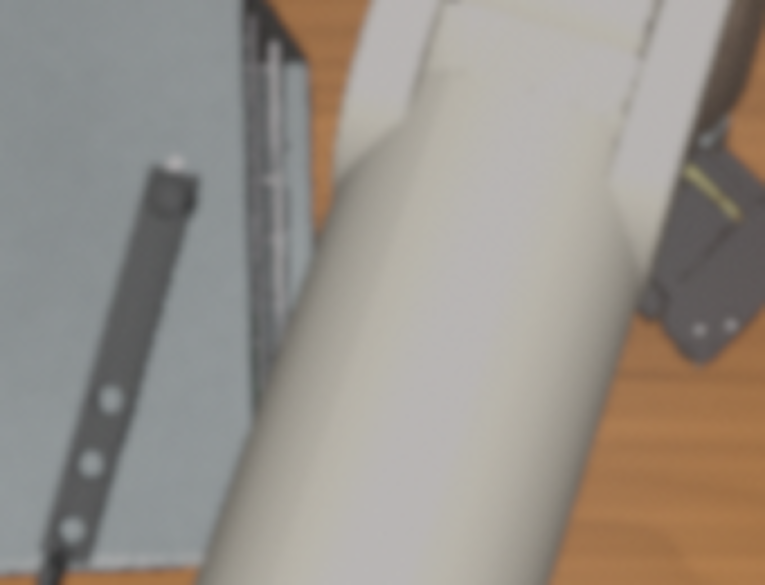

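Run:
```python
from h import *
f=grab("top")
a=atz(f,173/4.5+130-.4,195/4.5+120-.4,.266); b=atz(f,72/4.5+130-.4,530/4.5+120-.4,.247); d=b-a
print(a,b,np.hypot(*d[:2]),np.degrees(np.arctan2(d[1],d[0])))
```

```text
[0.6244819  0.12427986 0.266     ] [0.46184702 0.17013308 0.247     ] 0.1689752075958554 164.25475194153248
```

Request:
{"name": "play_rows", "arguments": {"steps": [[[-0.038,-0.008,0],[0,0,-4]],[[-0.077,-0.017,0],[0,0,-8]],[[-0.116,-0.025,0],[0,0,-12]],[[-0.155,-0.034,0],[0,0,-16]],[[-0.194,-0.043,0],[0,0,-20]],[[-0.233,-0.051,0],[0,0,-24]],[[-0.272,-0.06,0],[0,0.8,-28]],[[-0.31,-0.0685,0],[0,1.7,-30]]], "gripper": 0.045}}

```text
time_s: 15.15
tcp_pos: [0.4385, 0.1771, 0.3528]
eef_rot: [3.115, -0.334, 0.044]
contact_force: [0.3, 0.3, 0.3]
opening: 0.045
grip_force: 0.0
```

Request:
{"name": "play_rows", "arguments": {"steps": [[[0,0,0],[0,0,0]],[[0,0,0],[0,0,0]],[[0,0,0],[0,0,0]]]}}

```text
time_s: 15.4
tcp_pos: [0.4403, 0.1755, 0.3533]
eef_rot: [3.115, -0.339, 0.044]
contact_force: [0.2, 0.4, 0.0]
opening: 0.045
grip_force: 0.0
```

Run:
```python
from h import *
w=grab("wrist"); cv2.imwrite("pics/w4.png",w["frame"]); f=grab("top"); cv2.imwrite("pics/top4.png",f["frame"])
o,R0=now()
cv2.imwrite("pics/t4.png",np.hstack([cv2.resize(w["frame"],(400,300)),cv2.resize(f["frame"][130:250,160:320],(400,300),interpolation=cv2.INTER_CUBIC)]))
for a in (164,167): p=P+.195*np.array([np.cos(np.radians(a)),np.sin(np.radians(a))]); print(proj(w,[*p,.255])*400/560)
rel(np.array([.4405,.1763,.2533]),tool(-13.5,-2.2),o)
```

```text
t 15.5 [0.4412 0.1745 0.3536] F [-0.5  0.7  0.4] j [-0.77  0.02  0.32  1.84  0.02  1.26 -2.24] open 0.0446 0.0
yaw -12.61 pitch -1.67 r 0.1896 az 165.56
[195.29225964 153.87981288]
[204.6320645  154.19431178]
[[-0.004, -0.0021, 0.1003], [0.2, 0.5, 0.9]]
```

View pics/t4.png

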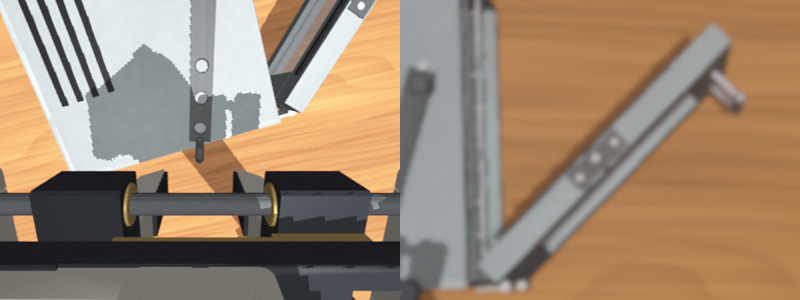

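Request:
{"name": "play_rows", "arguments": {"steps": [[[-0.005,-0.002,0.03],[0,0.5,2.2]],[[-0.005,-0.002,0.06],[0,0.5,2.2]],[[-0.005,-0.002,0.085],[0,0.5,2.2]],[[-0.005,-0.002,0.1],[0,0.5,2.2]],[[-0.005,-0.002,0.1],[0,0.5,2.2]],[[-0.005,-0.002,0.1],[0,0.5,2.2]]]}}

```text
time_s: 16.0
tcp_pos: [0.4393, 0.1765, 0.2536]
eef_rot: [3.106, -0.404, 0.057]
contact_force: [0.3, 0.7, -0.1]
opening: 0.0452
grip_force: 0.0
```

Request:
{"name": "play_rows", "arguments": {"steps": [[[0,0,0],[0,0,0]],[[0,0,0],[0,0,0]],[[0,0,0],[0,0,0]],[[0,0,0],[0,0,0]],[[0,0,0],[0,0,0]],[[0,0,0],[0,0,0]],[[0,0,0],[0,0,0]],[[0,0,0],[0,0,0]]], "gripper": 0}}

```text
time_s: 16.67
tcp_pos: [0.4392, 0.1781, 0.2545]
eef_rot: [3.109, -0.399, 0.06]
contact_force: [-0.2, -0.6, 1.9]
opening: 0.0084
grip_force: 30.0
```

Run:
```python
from h import *
o,R0=now()
for k in (2,4,6,8,10,12,13): swing(o,0,k)
f=grab("top"); p=atz(f,238.8-.4,192.8-.4,.262); print("pin",p, proj(f,[*(H+.14*u(.8065)-.016*n(.8065)),.262]))
```

```text
t 16.6667 [0.4392 0.1781 0.2545] F [-0.2 -0.6  1.9] j [-0.76  0.1   0.32  1.99 -0.01  1.03 -2.27] open 0.0084 30.0009785592556
yaw -14.64 pitch -2.23 r 0.1924 az 164.68
[[0.0006, 0.0, -0.0067], [0.0, -2.0, -0.0]]
[[0.0014, 0.0, -0.0134], [0.0, -4.0, -0.0]]
[[0.0025, 0.0001, -0.02], [0.1, -6.0, -0.0]]
[[0.0038, 0.0001, -0.0266], [0.1, -8.0, -0.0]]
[[0.0053, 0.0001, -0.0331], [0.1, -10.0, -0.0]]
[[0.0071, 0.0001, -0.0396], [0.1, -12.0, -0.0]]
[[0.0081, 0.0002, -0.0428], [0.2, -13.0, -0.0]]
pin [ 0.56524949 -0.03025461  0.262     ] [238.00142904 192.61844522]
```

Request:
{"name": "play_rows", "arguments": {"steps": [[[0.0006,0,-0.0067],[0,-2,0]],[[0.0014,0,-0.0134],[0,-4,0]],[[0.0025,0,-0.02],[0,-6,0]],[[0.0038,0,-0.0266],[0,-8,0]],[[0.0053,0,-0.0331],[0,-10,0]],[[0.006,0,-0.0364],[0,-11,0]],[[0.006,0,-0.0364],[0,-11,0]],[[0.006,0,-0.0364],[0,-11,0]]]}}

```text
time_s: 17.38
tcp_pos: [0.4436, 0.1769, 0.2902]
eef_rot: [-3.09, 0.398, 0.237]
contact_force: [-0.1, -0.4, -1.1]
opening: 0.008
grip_force: 30.0
```

Run:
```python
from h import *
o,R0=now()
for k in range(6,49,6): swing(o,k)
```

```text
t 17.3833 [0.4436 0.1769 0.2902] F [-0.1 -0.4 -1.1] j [-0.68  0.19  0.35  1.82 -0.15  1.28 -2.1 ] open 0.008 29.99754287302494
yaw -14.69 pitch 8.76 r 0.1879 az 164.67
[[0.0008, 0.0197, -0.0001], [-0.9, 0.0, -5.9]]
[[0.0036, 0.0391, -0.0004], [-1.8, 0.0, -11.9]]
[[0.0085, 0.0582, -0.0011], [-2.7, 0.1, -17.8]]
[[0.0152, 0.0766, -0.0021], [-3.7, 0.1, -23.7]]
[[0.0238, 0.0942, -0.0034], [-4.6, 0.1, -29.6]]
[[0.0343, 0.1109, -0.005], [-5.5, 0.1, -35.6]]
[[0.0463, 0.1263, -0.0068], [-6.4, 0.1, -41.5]]
[[0.0599, 0.1403, -0.0088], [-7.3, 0.1, -47.4]]
```

Request:
{"name": "play_rows", "arguments": {"steps": [[[0.0008,0.0197,0],[-0.9,0,-5.9]],[[0.0036,0.0391,-0.0004],[-1.8,0,-11.9]],[[0.0085,0.0582,-0.0011],[-2.7,0,-17.8]],[[0.0152,0.0766,-0.0021],[-3.7,0,-23.7]],[[0.0238,0.0942,-0.0034],[-4.6,0,-29.6]],[[0.0343,0.1109,-0.005],[-5.5,0,-35.6]],[[0.0463,0.1263,-0.0068],[-6.4,0,-41.5]],[[0.0463,0.1263,-0.0068],[-6.4,0,-41.5]]]}}

```text
time_s: 18.05
tcp_pos: [0.4578, 0.0395, 0.2907]
eef_rot: [3.005, 0.732, -0.23]
contact_force: [-0.4, -1.3, -1.6]
opening: 0.0082
grip_force: 30.0
```

Request:
{"name": "play_rows", "arguments": {"steps": [[[0,0,0],[0,0,0]]]}}

```text
time_s: 18.13
tcp_pos: [0.4566, 0.0424, 0.2905]
eef_rot: [3.008, 0.727, -0.232]
contact_force: [-0.2, -0.9, -0.3]
opening: 0.008
grip_force: 30.0
```

Run:
```python
from h import *
o,R0=now()
for k in (6,12,18,24,30,36,42,42.4): swing(o,k)
```

```text
t 18.1333 [0.4566 0.0424 0.2905] F [-0.2 -0.9 -0.3] j [-0.51  0.17  0.37  1.85 -0.01  1.29 -1.24] open 0.008 29.99600239098072
yaw 27.15 pitch 8.85 r 0.1883 az 206.75
[[0.0009, 0.0197, -0.0001], [-0.9, 0.0, -5.9]]
[[0.0038, 0.0392, -0.0005], [-1.8, 0.0, -11.9]]
[[0.0087, 0.0583, -0.0013], [-2.8, 0.0, -17.8]]
[[0.0156, 0.0767, -0.0023], [-3.7, 0.0, -23.7]]
[[0.0243, 0.0943, -0.0036], [-4.6, 0.1, -29.6]]
[[0.0348, 0.111, -0.0052], [-5.5, 0.1, -35.6]]
[[0.0469, 0.1264, -0.0071], [-6.5, 0.1, -41.5]]
[[0.0478, 0.1273, -0.0072], [-6.5, 0.1, -41.9]]
```

Request:
{"name": "play_rows", "arguments": {"steps": [[[0.0009,0.0197,0],[-0.9,0,-5.9]],[[0.0038,0.0392,-0.0005],[-1.8,0,-11.9]],[[0.0087,0.0583,-0.0013],[-2.8,0,-17.8]],[[0.0156,0.0767,-0.0023],[-3.7,0,-23.7]],[[0.0243,0.0943,-0.0036],[-4.6,0,-29.6]],[[0.0348,0.111,-0.0052],[-5.5,0,-35.6]],[[0.0469,0.1264,-0.0071],[-6.5,0,-41.5]],[[0.0478,0.1273,-0.0072],[-6.5,0,-41.9]]]}}

```text
time_s: 18.8
tcp_pos: [0.5599, -0.0485, 0.2904]
eef_rot: [2.496, 1.744, -0.193]
contact_force: [-0.9, -2.2, -0.4]
opening: 0.0079
grip_force: 30.0
```

Request:
{"name": "play_rows", "arguments": {"steps": [[[0,0,0],[0,0,0]],[[0,0,0],[0,0,0]],[[0,0,0],[0,0,0]]]}}

```text
time_s: 19.05
tcp_pos: [0.5575, -0.0474, 0.2905]
eef_rot: [2.501, 1.74, -0.195]
contact_force: [-0.3, -3.1, -0.6]
opening: 0.0082
grip_force: 30.0
```

Run:
```python
from h import *
w=grab("wrist"); cv2.imwrite("pics/w5.png",w["frame"])
o,R0=now()
cv2.imwrite("pics/w5c.png",cv2.resize(w["frame"][60:260,160:400],(720,600),interpolation=cv2.INTER_CUBIC))
off=np.array([160,60])
for pz in (.248,.262): print("pin",(proj(w,[.565,-.030,pz])-off)*3)
# predicted hole3 (underside/top) from tool pose: lift=pitch, az
L=np.radians(8.85)
for z in (0,.006):
  for az in (248.5,249.1):
    a=np.radians(az); rr=.169*np.cos(L)-z*np.sin(L); print(az,(proj(w,[P[0]+rr*np.cos(a),P[1]+rr*np.sin(a),PZ+.169*np.sin(L)+z])-off)*3)
```

```text
t 19.1 [ 0.5576 -0.0474  0.2906] F [-1.2 -2.8 -0.2] j [-0.33  0.29  0.34  1.69  0.05  1.23 -0.37] open 0.0081 29.99670647084713
yaw 69.68 pitch 8.9 r 0.1871 az 248.95
pin [364.04931503 394.58094237]
pin [364.28604275 422.51831227]
248.5 [353.23073735 443.19167733]
249.1 [363.35950834 443.33400677]
248.5 [353.0933524  452.89615085]
249.1 [363.511431   453.04195602]
```

View pics/w5c.png

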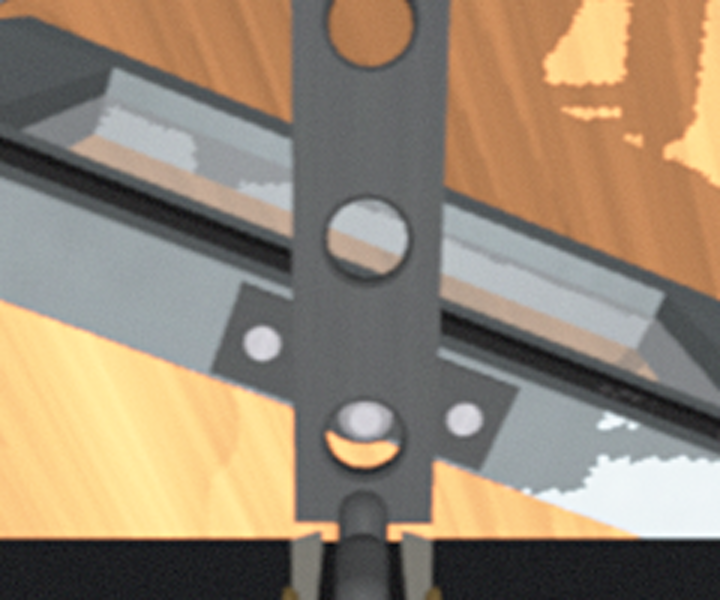

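Run:
```python
from h import *
o,R0=now()
for k in range(1,10): swing(o,0,-k)
```

```text
t 19.1 [ 0.5576 -0.0474  0.2906] F [-1.2 -2.8 -0.2] j [-0.33  0.29  0.34  1.69  0.05  1.23 -0.37] open 0.0081 29.99670647084713
yaw 69.68 pitch 8.9 r 0.1871 az 248.95
[[-0.0002, -0.0, 0.0033], [-0.0, 1.0, 0.0]]
[[-0.0003, -0.0, 0.0067], [-0.0, 2.0, 0.0]]
[[-0.0004, -0.0, 0.01], [-0.0, 3.0, 0.0]]
[[-0.0005, -0.0, 0.0134], [-0.1, 4.0, 0.0]]
[[-0.0004, -0.0, 0.0167], [-0.1, 5.0, 0.0]]
[[-0.0003, -0.0, 0.0201], [-0.1, 6.0, 0.0]]
[[-0.0002, -0.0001, 0.0234], [-0.1, 7.0, 0.0]]
[[0.0, -0.0001, 0.0268], [-0.1, 8.0, 0.0]]
[[0.0003, -0.0001, 0.0301], [-0.1, 9.0, 0.0]]
```

Request:
{"name": "play_rows", "arguments": {"steps": [[[-0.002,0,0],[0,0,0]],[[-0.0022,0,0.0033],[0,1,0]],[[-0.0023,0,0.0067],[0,2,0]],[[-0.0024,0,0.01],[0,3,0]],[[-0.0025,0,0.0134],[0,4,0]],[[-0.0024,0,0.0167],[0,5,0]],[[-0.0024,0,0.0167],[0,5,0]]]}}

```text
time_s: 19.68
tcp_pos: [0.5562, -0.0527, 0.2738]
eef_rot: [2.547, 1.772, -0.084]
contact_force: [1.4, 2.0, -0.7]
opening: 0.0081
grip_force: 30.0
```

Run:
```python
from h import *
w=grab("wrist"); cv2.imwrite("pics/w6.png",w["frame"])
o,R0=now()
cv2.imwrite("pics/w6c.png",cv2.resize(w["frame"][60:260,160:400],(720,600),interpolation=cv2.INTER_CUBIC))
```

```text
t 19.7333 [ 0.5563 -0.0527  0.2741] F [ 1.1  1.  -0.7] j [-0.27  0.28  0.34  1.74 -0.03  1.16 -0.29] open 0.0083 29.998991265892982
yaw 69.69 pitch 3.85 r 0.1925 az 249.16
```

View pics/w6c.png

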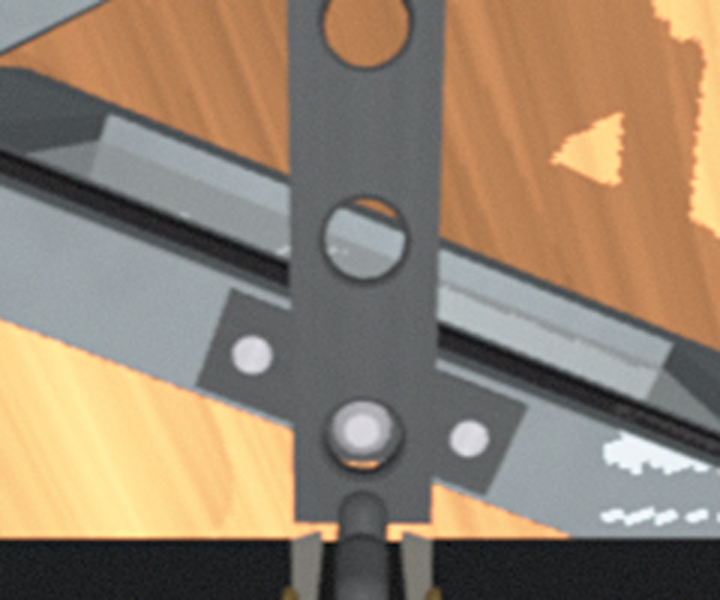

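Request:
{"name": "play_rows", "arguments": {"steps": [[[0.0008,0,0],[0,0,0]],[[0.0009,0,0.0034],[0,1,0]],[[0.001,0,0.0067],[0,2,0]],[[0.0013,0,0.01],[0,3,0]],[[0.0016,0,0.0128],[0,3.8,0]],[[0.0016,0,0.0128],[0,3.8,0]],[[0.0016,0,0.0128],[0,3.8,0]]]}}

```text
time_s: 20.32
tcp_pos: [0.5571, -0.0522, 0.2628]
eef_rot: [2.577, 1.794, 0.001]
contact_force: [-2.1, 0.2, 7.3]
opening: 0.0084
grip_force: 30.0
```

Run:
```python
from h import *
o,R0=now()
w=grab("wrist"); s=grab("side"); cv2.imwrite("pics/w7c.png",np.hstack([cv2.resize(w["frame"][60:260,160:400],(480,400),interpolation=cv2.INTER_CUBIC),cv2.resize(s["frame"][110:190,250:314],(320,400),interpolation=cv2.INTER_CUBIC)]))
```

```text
t 20.3167 [ 0.5571 -0.0522  0.2628] F [-2.1  0.2  7.3] j [-0.23  0.28  0.33  1.76 -0.1   1.11 -0.22] open 0.0084 30.002465844154358
yaw 69.69 pitch -0.01 r 0.1918 az 249.32
```

Request:
{"name": "play_rows", "arguments": {"steps": [[[0,0,0],[0,0,0]],[[0,0,0],[0,0,0]],[[0,0,0],[0,0,0]],[[0,0,0],[0,0,0]],[[0,0,0],[0,0,0]],[[0,0,0],[0,0,0]]], "gripper": 0.04}}

```text
time_s: 20.92
tcp_pos: [0.5568, -0.0519, 0.2614]
eef_rot: [2.576, 1.796, -0.002]
contact_force: [0.7, 1.3, -0.3]
opening: 0.039
grip_force: 0.0
```

Request:
{"name": "play_rows", "arguments": {"steps": [[[0,0,-0.02],[0,0,0]],[[0,0,-0.05],[0,0,0]],[[0,0,-0.08],[0,0,0]],[[0,0,-0.11],[0,0,0]],[[0,0,-0.115],[0,0,0]],[[0,0,-0.115],[0,0,0]],[[0,0,-0.115],[0,0,0]]]}}

```text
time_s: 21.5
tcp_pos: [0.5567, -0.0516, 0.3762]
eef_rot: [2.576, 1.796, -0.002]
contact_force: [-0.7, 0.5, -0.3]
opening: 0.0402
grip_force: 0.0
```

Run:
```python
from h import *
from scipy import ndimage
o,R0=now()
w=grab("wrist"); cv2.imwrite("pics/w8.png",w["frame"]); g=cv2.cvtColor(w["frame"],cv2.COLOR_BGR2GRAY)
pp=proj(w,[.565,-.030,.262]); hp=proj(w,[*(P+.169*np.array([np.cos(np.radians(249.2)),np.sin(np.radians(249.2))])),.254])
tp=proj(w,[*(P+.184*np.array([np.cos(np.radians(249.2)),np.sin(np.radians(249.2))])),.254])
print(pp,hp,tp)
c=pp.round().astype(int)
print(g[c[1]-14:c[1]+26:2,c[0]-22:c[0]+23:2])
t=env.trace("stay","wrist")[0]; m=t["region"]; print(t["score"],t["box"])
# bar width along rows
for v in range(5,int(t["box"][1]+t["box"][3]),12):
    q=np.flatnonzero(m[v]); print(v,(q.min(),q.max()) if len(q) else None,end=" ")
```

```text
t 21.5 [ 0.5567 -0.0516  0.3762] F [-0.7  0.5 -0.3] j [-0.24  0.2   0.34  1.6  -0.07  1.35 -0.25] open 0.0402 0.0
yaw 69.75 pitch 0.1 r 0.1913 az 249.15
[280.14307277 173.42664964] [280.22729978 172.76606733] [280.04462751 190.51049575]
[[220 183  98  95  97  98  96  96  96  95 100  97  99  96  94  97  97  97
   94  78  49  39  34]
 [218 162  94  94  98  98  99  97  96  97  98  97  97  96  94  95  99  97
   99 137 132  93  62]
 [156 103  96  95  98  97  98  96  97  93  86  77  79  82  92  97  95  96
   97 110 144 152 143]
 [ 94  96  95  97  95  96  99  95  86  86  93  95  94  94  82  95  96  97
   94  97  93  98 129]
 [ 96 100  97  98  96  98  98  94  83 105 142 157 154 108  94  83  96  95
   99  99  98  97  98]
 [ 96  98  95  98  97  95 100  82  99 148 174 191 184 162 110  85  94  94
   96  97  97  97  96]
 [ 93  95  94  96  97  94  97  79 122 170 220 222 220 176 140  85  94  96
   92 100 100  96  93]
 [148 132 103  94  94  96  95  82 113 179 223 219 221 189 141  76  89  95
   96  97  99  98  96]
 [205 189 149 144 116  94  97  92  86 155 204 219 209 163 114  70  95  95
   95  96  95
[... 1029 characters left out ...]
  82  69 127 205 205 207
  210 197 180 185 205]]
0.72 [266.0, 0.0, 32.9, 217.6]
5 (np.int64(266), np.int64(297)) 17 (np.int64(266), np.int64(298)) 29 (np.int64(266), np.int64(298)) 41 (np.int64(266), np.int64(297)) 53 (np.int64(265), np.int64(297)) 65 (np.int64(265), np.int64(297)) 77 (np.int64(266), np.int64(296)) 89 (np.int64(265), np.int64(296)) 101 (np.int64(265), np.int64(296)) 113 (np.int64(267), np.int64(296)) 125 (np.int64(267), np.int64(297)) 137 (np.int64(267), np.int64(296)) 149 (np.int64(266), np.int64(296)) 161 (np.int64(268), np.int64(295)) 173 (np.int64(267), np.int64(295)) 185 (np.int64(267), np.int64(295)) 197 (np.int64(276), np.int64(286)) 209 (np.int64(276), np.int64(286))
```

```bash
python3 -c "
from bench import env
print(env.job_done())"
```

```text
the job is handed in; nothing more can be done
None
```

I handed in the job with the stay's last hole over the pin and the door at about 0.81 rad. The final position was checked from the tool readings and pixel values, because my picture-viewing limit was used up. The kettle, flask and screwdriver were never approached, and the judge returned no verdict.

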